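# Push the block home in the corner stop

## Task

Push the plain rectangular steel block along the bench with the fingertips until it sits fully home in the inner corner of the L-shaped stop, with one long side flat against the long bar and one short end against the short bar. Only slide it: do not pick it up or tip it. Leave the tin, the V-block and the flanged bush where they stand.

Things in the scene. Friction and masses are not known exactly. Their poses are not given: they have to be found in the camera images.
- steel_block: The workpiece: a plain dark steel block, 75 mm long (its own x), 60 mm wide (y), 24 mm high, about 0.5 to 1 kg, loose. Origin at the centre of its underside. It starts in the open quarter between the arms of the L, 5 to 13 cm short of home in each direction, turned up to 0.4 rad from lying with its length along the long bar.
- corner_stop: L-shaped stop: two bare steel bars, 20 mm wide, 18 mm high (screw heads 4 mm more), fixed to the bench. Origin: the inner corner at bench height. Long bar: inner face is the plane x = 0 of this frame, y = +20 to -200 mm, bar on the +x side (away from the robot). Short bar: inner face is the plane y = 0, x = 0 to -70 mm (towards the robot), bar on the +y side.
- block_home (a point): The point on the bench under the centre of the block when it is fully home: 30 mm from the long bar's inner face and 37.5 mm from the short bar's. Axes as those of the stop; the block at home has its own x along this y, either way round.
- flux_tin: A bystander: round tin with a lid, 61 mm across, 50 mm high, loose. Origin at the centre of its underside.
- small_vblock: A bystander: steel V-block, 42 x 51 mm, 34 mm high, loose. Origin at the centre of its underside.
- flanged_bush: A bystander: upright steel bush with a flange at its foot, 38 mm across, 34 mm high, loose. Origin at the centre of its underside.

How it is judged:
At the end, for the whole second after the job is handed in: The block lies flat and still on the bench in the inner corner of the stop, its centre within 3 mm of the fully home place along each bar (so no gap over about 3 mm) and its length within 0.06 rad of the long bar; the tin, V-block and bush are within 15 mm of where they started (x of steel_block in the frame of corner_stop between -0.033 and -0.027 m and y of steel_block in the frame of corner_stop between -0.0405 and -0.0345 m and angle between the x axis of steel_block and the y axis of corner_stop, either way round below 0.06 rad and angle between steel_block's own z axis and vertical below 0.06 rad and height (world z) of steel_block below 0.004 m and linear speed of steel_block below 0.01 m/s and distance of each of flux_tin, small_vblock, flanged_bush from where it was at the start of the episode below 0.015 m); the robot touches nothing.
It fails at once if the block is lifted off the bench (origin over 8 mm up) (height (world z) of steel_block above 0.008 m).
It fails at once if the block is tipped by more than 0.2 rad (angle between steel_block's own z axis and vertical above 0.2 rad).
It fails at once if the tin is moved by more than 15 mm (distance of flux_tin from where it was at the start of the episode above 0.015 m).
It fails at once if the V-block is moved by more than 15 mm (distance of small_vblock from where it was at the start of the episode above 0.015 m).
It fails at once if the bush is moved by more than 15 mm (distance of flanged_bush from where it was at the start of the episode above 0.015 m).
It also fails if it takes over 54 s, if anything falls off the work surface, if the arm or the gripper's body presses on something with over 40 N, if the wrist force passes 120 N, or if a joint passes its speed limit or range.

## Robot

A 7-joint arm with a two-finger parallel gripper is mounted at the origin on a cart in front of the work surface, level with it; the furniture and walls round the work are solid. World frame = base frame: x ahead of the robot, y to its left, z up, the work surface at z = 0. Lengths are in m, angles in rad, forces in N, time in s.
With the tool pointing down it reaches from about 0.425 to 0.925 m from the base axis. Payload 6.8 kg.
Tool frame: the origin (TCP) lies on the mounting face of the last link; the fingertips stand 173 mm ahead of it and the grasp point (between the pads) lies 155 mm ahead of it (grip_point_offset is the distance from the TCP to the grasp point, in m); x points along the fingers, z is the direction in which the jaws open and shut, and the axes are right-handed (so a half turn about x gives the same grasp; the last joint's range is limited). The gripper opens to 85 mm and grips with 20 to 120 N. Pads are 22 mm wide; open, the fingers measure 114 mm over their backs; the gripper's body (76 mm by 85 mm) begins 54 mm behind the grasp point. The pads swing forward as they close: fully open they stand 13 mm farther back than shut.
Start: joints at [1.17, 0.477, 0.022, 1.555, -0.011, 1.109, -0.083], TCP at [0.195, -0.646, 0.405] pointing down, gripper open.
Joint ranges: [-2.96, 2.96], [-0.34, 2.1], [-1.41, 1.46], [0.24, 2.44], [-1.37, 4.51], [0.17, 1.92], [-2.96, 2.96]. Speed limits (rad/s): [2.39, 2.39, 3.14, 3.14, 3.14, 3.14, 3.14].

## Interface

Orientations are given as a rotation vector (axis times angle).
In Python, from bench import * gives the robot as it stands. The module is installed in compiled form; this text tells all that it offers.
- The arm moves only by the tool servo_tool, never from a script. Its argument "motion" is a list of rows, each a list of 5 numbers: the shift along the tool's x, y, z in m, then the turn about the tool's x in degrees, then the gripper command: -1 is fully open, 1 is shut, values between are in proportion. In form: [[dx, dy, dz, turn, fingers], ...]. A call has 1 to 8 rows; each row is the pose to reach, as a shift and turn from the pose measured when the call began, along the tool's axes at that moment; what a row does not reach only later rows make up. A row lasts 1/10 s, in which the tool goes at most 50 mm and 8.59 degrees, less where a joint would pass 70% of its speed; a pose out of reach is approached as far as the arm can. A call with a gripper value outside its range is refused whole. The fingers move at their own pace and stop on an object; "force" is the grip in N (left out, the last holds). Time passes only in rows, so rows that repeat a pose let the fingers close. It gives the time, the measured TCP pose, the force and the opening at its end, in the units of the state.
- get_obs(): the state, without advancing time (a new reading comes with each control period).
- grab_frame(name): name is "scene" or "top"; returns the picture (384x512x3 uint8, red, green, blue); there is no depth.
- camera_params(name): a dict with "mtx" (3x3 intrinsics, pixels), "D" ([k1, k2, p1, p2, k3] as OpenCV has them; the pictures are not rectified), "world_to_cam" (4x4, takes a point from world to camera coordinates). Camera axes: x right, y down, z forward; pixel columns grow to the right and rows downward; lengths in m; the calibration is good to about 2 mm. A picture is of the moment at which its call begins. camera_params takes no time and is no camera call.
- hand_in(): hands the job in, once; it reports no verdict.
The state is a dict: "clock": time; "joints": joint angles; "qvel": joint speeds; "tau": joint torques, N m; "tcp_pos": TCP position; "orientation": TCP orientation; "contact_force": force on the tool from outside, world axes, zero at the start; "moment": the same for the moment, N m; "grip_width": finger opening in m.
Only numpy, scipy, OpenCV 4.12 (cv2) and the standard library are available. Lean on these libraries where they do the work, as an engineer would, in place of code of your own. Each camera call takes 0.05 s, during which the arm holds its last target. There are 200 camera calls.

## Working session

There is one attempt and no reset: what is moved stays moved. The work goes in short steps, Python scripts to look and compute and a tool call to move; the robot and the scene stay as the last step left them, time stands still between calls to the robot, and variables do not carry over. Pictures are saved under pics/ and viewed, about 8 in all and at most 12, crops included, and the job is handed in when it is done.

Besides the shell and the picture viewer there is one more tool, called after "Request:" in YAML: its name, and indented under it one key for each argument. servo_tool: Moves the arm, as the interface text tells. Its arguments: {"type":"object","properties":{"motion":{"type":"array","items":{"type":"array","items":{"type":"number"}}},"force":{"type":"number"}},"required":["motion"]}

```bash
mkdir -p pics && cat > h.py <<'E'
from bench import *
import numpy as np, cv2
from scipy.spatial.transform import Rotation as R
def save(cam,fn,crop=None,s=1):
    im=grab_frame(cam)
    cv2.imwrite('pics/full_'+fn,im[:,:,::-1])
    if crop: im=im[crop[1]:crop[3],crop[0]:crop[2]]
    im=cv2.resize(im,None,fx=s,fy=s,interpolation=cv2.INTER_CUBIC)
    cv2.imwrite('pics/'+fn,im[:,:,::-1])
def px2w(cam,px,z):
    c=camera_params(cam);T=np.array(c['world_to_cam']);Rm,t=T[:3,:3],T[:3,3]
    p=cv2.undistortPoints(np.array(px,float).reshape(-1,1,2),np.array(c['mtx'],float),np.array(c['D'],float)).reshape(-1,2)
    d=np.c_[p,np.ones(len(p))]@Rm; o=-Rm.T@t
    return o+d*((np.broadcast_to(z,len(p))-o[2])/d[:,2])[:,None]
def w2px(cam,P):
    c=camera_params(cam);T=np.array(c['world_to_cam'])
    return cv2.projectPoints(np.array(P,float).reshape(-1,1,3),cv2.Rodrigues(T[:3,:3])[0],T[:3,3],np.array(c['mtx'],float),np.array(c['D'],float))[0].reshape(-1,2)
E
python3 - <<'E'
from h import *
save('top','a.png',s=1.5); save('scene','b.png',s=1.5)
o=get_obs(); print(o); print(R.from_rotvec(o['orientation']).as_matrix().round(3))
for c in('top','scene'):
    T=np.array(camera_params(c)['world_to_cam']); print(-T[:3,:3].T@T[:3,3])
E
```

```text
{'clock': 0.1, 'joints': array([ 1.16987958,  0.47768689,  0.02233163,  1.55636262, -0.0115244 ,
        1.10931167, -0.08310586]), 'qvel': array([-0.00088833, -0.00349844,  0.00126922, -0.00366154,  0.00095095,
        0.00038207, -0.00046929]), 'tau': array([ 5.72972931e-03, -5.97757137e+01,  1.61424849e+00, -2.81955153e+01,
        1.28686058e-02,  5.04462878e-03,  7.16400699e-07]), 'tcp_pos': array([ 0.19478124, -0.6460147 ,  0.40383874]), 'orientation': array([ 0.9917789 ,  1.33502144, -0.99027747]), 'contact_force': array([-0.20026481, -0.09997686,  1.02052702]), 'moment': array([ 0.04093556, -0.02590735, -0.03228038]), 'grip_width': 0.08537608329394067}
[[-0.001  0.957  0.289]
 [ 0.002  0.289 -0.957]
 [-1.    -0.    -0.002]]
[0.44098949 0.00480832 0.8902908 ]
[ 0.26111037 -0.48504358  0.68867388]
```

View pics/a.png

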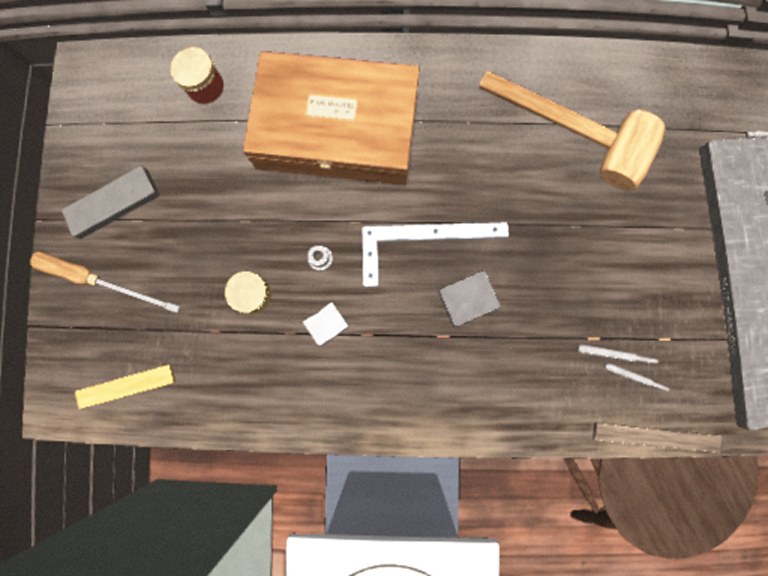

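View pics/b.png

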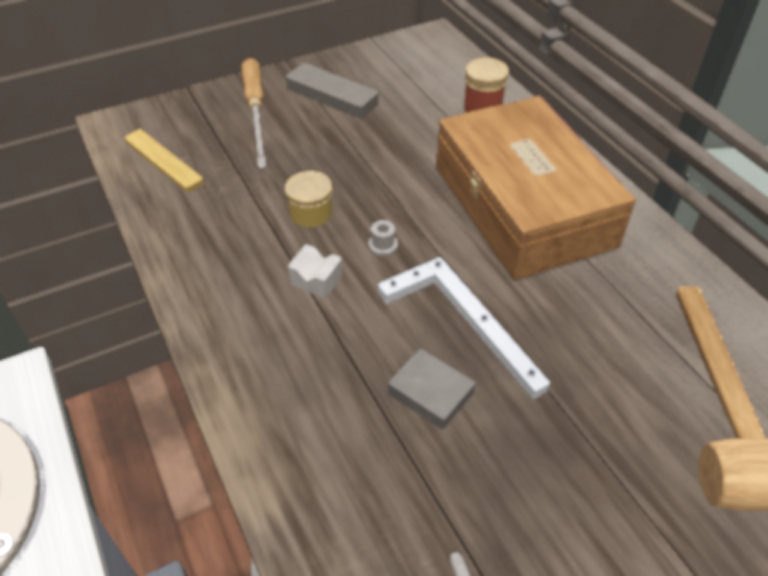

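The top view shows the block at about (470,298) and the L with its inner corner at about (378,240), both in 1.5x pixels. The bush, tin and V-block stand to the left, outside the working quarter. Next I take an enlarged crop.

```bash
python3 - <<'E'
from h import *
im=cv2.imread('pics/full_a.png')[140:225,225:350]
cv2.imwrite('pics/c.png',cv2.resize(im,None,fx=6.4,fy=6.4,interpolation=cv2.INTER_CUBIC))
E
```

```text
(no output)
```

View pics/c.png

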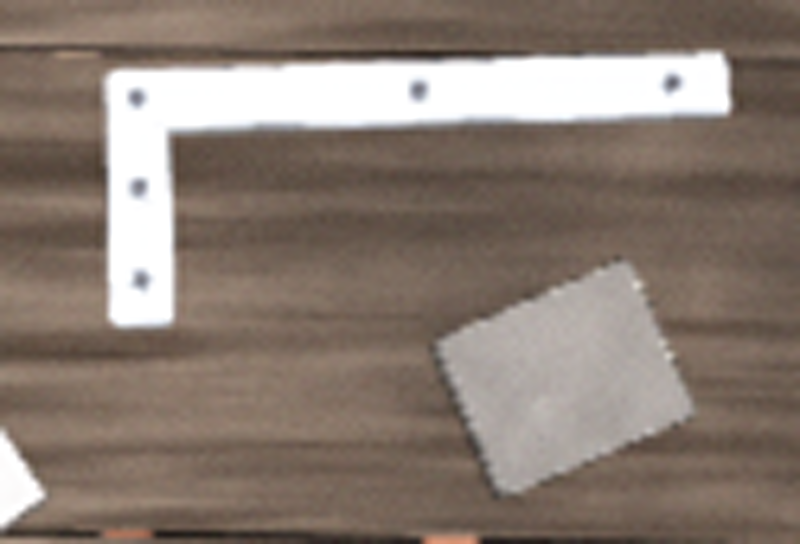

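The crop shows the block's top corners at (438,345), (626,262), (693,412) and (505,495). The stop's inner corner is at (170,130), the long bar's end at (727,54)/(729,114), and the short bar's end at (110,326)/(173,325).

```bash
cat >> h.py <<'E'
def crop2full(p,o,s): return (np.array(p,float)+.5)/s-.5+np.array(o)
def fit(P,M):  # rigid 2D: world = Rm*model + t
    P=np.array(P)[:,:2];M=np.array(M);a=P-P.mean(0);b=M-M.mean(0)
    th=np.arctan2((b[:,0]*a[:,1]-b[:,1]*a[:,0]).sum(),(b*a).sum())
    Rm=np.array([[np.cos(th),-np.sin(th)],[np.sin(th),np.cos(th)]])
    t=P.mean(0)-Rm@M.mean(0); return th,t,np.linalg.norm(M@Rm.T+t-P,axis=1)
E
python3 - <<'E'
from h import *
o=(225,140)
S=px2w('top',crop2full([(170,130),(106,72),(727,54),(729,114),(110,326),(173,325)],o,6.4),.018)
th,t,e=fit(S,[(0,0),(.02,.02),(.02,-.2),(0,-.2),(-.07,.02),(-.07,0)]); print('stop',th,t,e.round(4))
B=px2w('top',crop2full([(438,345),(626,262),(693,412),(505,495)],o,6.4),.024)
thb,tb,e=fit(B,[(.0375,.03),(-.0375,.03),(-.0375,-.03),(.0375,-.03)])
thb2,tb2,e2=fit(B,[(.0375,.03),(-.0375,.03),(-.0375,-.03),(.0375,-.03)])
c,s=np.cos(th),np.sin(th);Rm=np.array([[c,-s],[s,c]])
print('block',thb,tb,e.round(4),'in stop',Rm.T@(tb-t),'ang to y',thb-th-np.pi/2)
print(B[:,:2]); print('sides',np.linalg.norm(B-np.roll(B,-1,0),axis=1))
print('home',t+Rm@[-.03,-.0375])
for n,p,z in(('bush',(320,256),.034),('vb',(325,324),.034),('tin',(246,292),.05)): print(n,px2w('top',[np.array(p)/1.5],z))
E
```

```text
stop 0.045522760961740474 [0.60332401 0.03258422] [0.0015 0.0013 0.0012 0.0007 0.0016 0.0007]
block 2.0114108990843977 [ 0.51607548 -0.10854614] [0.0589 0.0583 0.059  0.0582] in stop [-0.09358057 -0.13701373] ang to y 0.3950918113277606
[[ 0.52693821 -0.0639322 ]
 [ 0.55725635 -0.12956398]
 [ 0.50502068 -0.15301986]
 [ 0.4750867  -0.08766853]]
sides [0.07229606 0.05726032 0.07188073 0.05702624]
home [ 0.57506161 -0.00624215]
bush [[0.57406008 0.11469619 0.034     ]]
vb [[0.47315762 0.10427888 0.034     ]]
tin [[0.51683638 0.22002608 0.05      ]]
```

```bash
cat >> h.py <<'E'
TH=0.0455; T0=np.array([.6033,.0326])
Rs=np.array([[np.cos(TH),-np.sin(TH)],[np.sin(TH),np.cos(TH)]])
def go(xs,ys,z,jaw):  # TCP in stop frame, jaw = angle of tool z in the stop frame, deg
    o=get_obs(); M=R.from_rotvec(o['orientation']).as_matrix()
    P=np.r_[T0+Rs@[xs,ys],z]; d=M.T@(P-o['tcp_pos'])
    a=np.degrees(np.arctan2(M[1,2],M[0,2])); turn=-((jaw+np.degrees(TH)-a+180)%360-180)
    s=Rs.T@(np.array(o['tcp_pos'][:2])-T0)
    print('t',o['clock'],'now stop xy',s.round(4),'z',o['tcp_pos'][2].round(4),'jaw',round(a-np.degrees(TH),2),'F',(Rs.T@o['contact_force'][:2]).round(1),o['contact_force'][2].round(1),'w',round(o['grip_width'],4),'-> shift',d.round(4),'turn',round(turn,2))
E
python3 -c "
from h import *
go(-.158,-.143,.40,-90)
print(px2w('top',[(256,192)],.0)); print(Rs.T@(np.array([.516,-.1085])-T0))"
```

```text
t 0.1 now stop xy [-0.439  -0.6593] z 0.4038 jaw -75.83 F [-0.2 -0.1] 1.0 w 0.0854 -> shift [ 0.0045  0.3988 -0.4318] turn 14.17
[[0.53128351 0.01912141 0.        ]]
[-0.09362748 -0.13698319]
```

Request:
servo_tool:
  motion:
    - [0,0.034,-0.036,3,0]
    - [0,0.067,-0.072,6,0]
    - [0,0.1,-0.108,9,0]
    - [0,0.133,-0.144,12,0]
    - [0,0.166,-0.18,14.2,0]
    - [0,0.199,-0.216,14.2,0]
    - [0,0.232,-0.252,14.2,0]
    - [0,0.266,-0.288,14.2,0]

```text
clock: 0.9
tcp_pos: [0.3665, -0.2916, 0.4042]
orientation: [1.177, 1.232, -1.176]
contact_force: [1.4, -0.4, -1.2]
grip_width: 0.0429
```

```bash
python3 -c "
from h import *
go(-.158,-.143,.28,-90)"
```

```text
t 0.9 now stop xy [-0.2513 -0.3131] z 0.4042 jaw -90.05 F [ 1.4 -0.5] -1.2 w 0.0429 -> shift [ 0.1244  0.0932 -0.17  ] turn -0.05
```

Request:
servo_tool:
  motion:
    - [0,0.02,-0.036,0,0]
    - [0.02,0.04,-0.073,0,0]
    - [0.04,0.06,-0.11,0,0]
    - [0.06,0.08,-0.146,0,0]
    - [0.08,0.093,-0.17,0,0]
    - [0.1,0.093,-0.17,0,0]
    - [0.124,0.093,-0.17,0,0]
    - [0.124,0.093,-0.17,0,0]

```text
clock: 1.7
tcp_pos: [0.4504, -0.117, 0.2778]
orientation: [1.174, 1.237, -1.179]
contact_force: [-0.9, 0.9, -0.2]
grip_width: 0.0427
```

```bash
python3 -c "
from h import *
go(-.158,-.143,.183,-90)
save('top','d.png',(200,120,360,240),5)"
```

```text
t 1.7 now stop xy [-0.1596 -0.1425] z 0.2778 jaw -90.0 F [-0.9  0.9] -0.2 w 0.0427 -> shift [0.0948 0.0022 0.0008] turn 0.0
```

View pics/d.png

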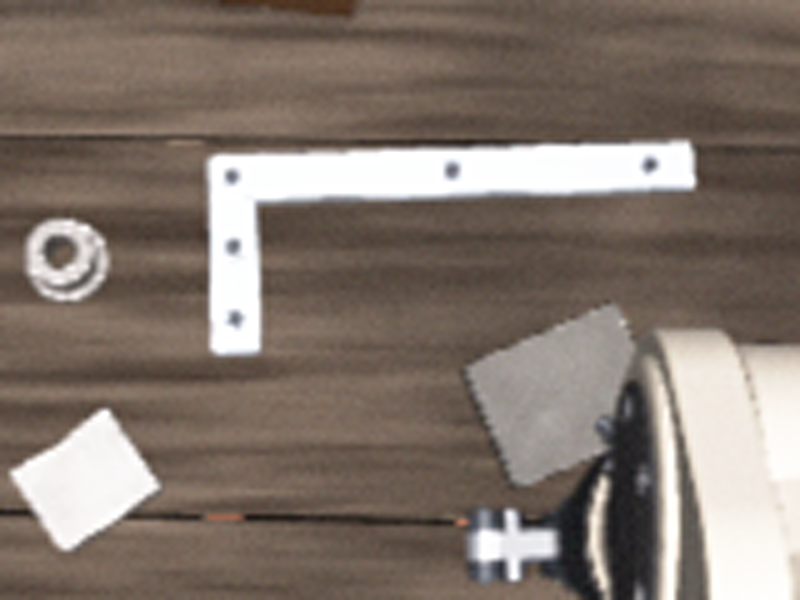

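The hand is over the near side of the block. The left finger, at about (510,545), is clear below it, and nothing has moved. Next I descend.

Request:
servo_tool:
  motion:
    - [0.02,0,0,0,0]
    - [0.04,0,0,0,0]
    - [0.06,0,0,0,0]
    - [0.08,0,0,0,0]
    - [0.092,0,0,0,0]
    - [0.097,0,0,0,0]
    - [0.099,0,0,0,0]
    - [0.099,0,0,0,0]

```text
clock: 2.55
tcp_pos: [0.4509, -0.1171, 0.1808]
orientation: [1.176, 1.234, -1.178]
contact_force: [-0.3, 0.2, 0.6]
grip_width: 0.0425
```

```bash
python3 -c "
from h import *
go(-.071,-.143,.179,-90)
save('scene','e.png',(200,180,340,300),5)"
```

```text
t 2.55 now stop xy [-0.159  -0.1427] z 0.1808 jaw -90.04 F [-0.3  0.2] 0.6 w 0.0425 -> shift [0.0015 0.088  0.0003] turn -0.04
```

View pics/e.png

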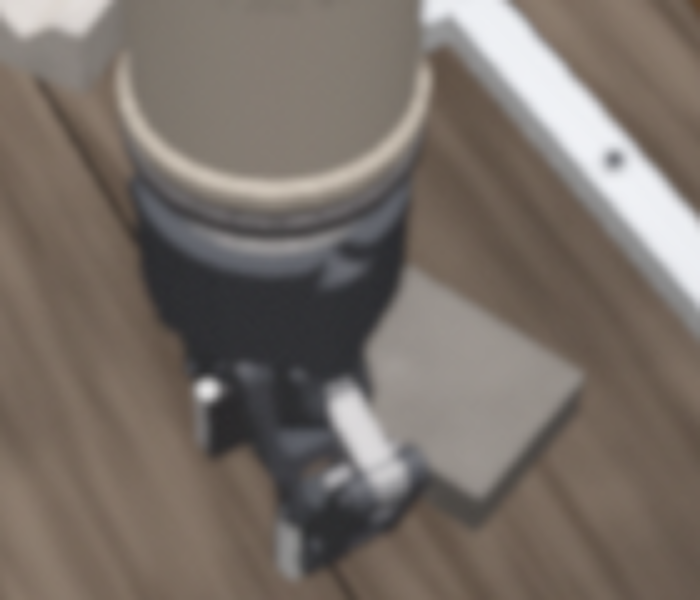

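The fingers are down beside the block's near side at about (300,550), and the block is untouched. I start a slow push along the tool's y, which is stop +x.

Request:
servo_tool:
  motion:
    - [0.002,0.006,0,0,0]
    - [0.002,0.012,0,0,0]
    - [0.002,0.018,0,0,0]
    - [0.002,0.024,0,0,0]
    - [0.002,0.03,0,0,0]
    - [0.002,0.036,0,0,0]
    - [0.002,0.042,0,0,0]
    - [0.002,0.042,0,0,0]

```text
clock: 3.4
tcp_pos: [0.4931, -0.1147, 0.1785]
orientation: [1.175, 1.236, -1.177]
contact_force: [-1.6, 1.3, -1.0]
grip_width: 0.043
```

```bash
python3 -c "
from h import *
go(-.071,-.143,.179,-90)
save('top','f.png',(200,120,360,240),5)"
```

```text
t 3.4 now stop xy [-0.1168 -0.1421] z 0.1785 jaw -89.99 F [-1.5  1.4] -1.0 w 0.043 -> shift [-0.0007  0.0458  0.0009] turn 0.01
```

View pics/f.png

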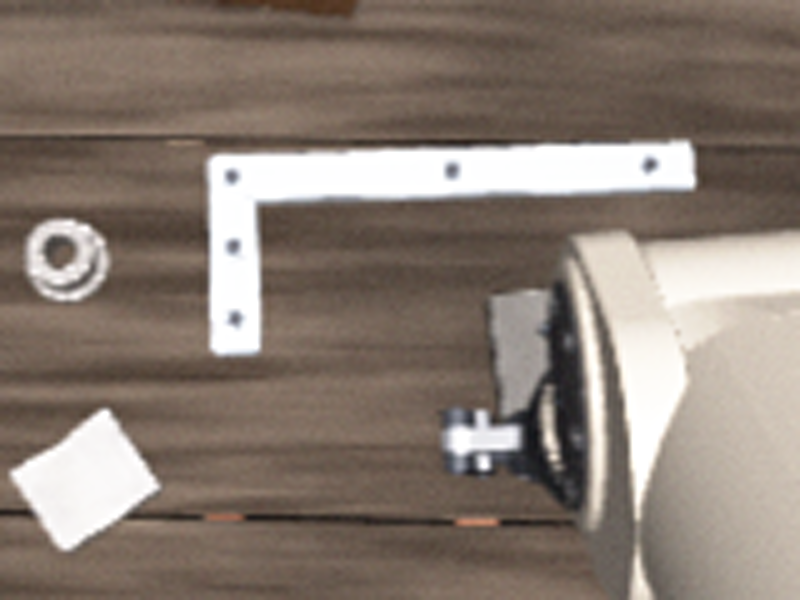

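The block has turned square to the long bar, with its left edge at about (492,300–410), and sits flush on the pusher. I keep pushing towards the long bar.

Request:
servo_tool:
  motion:
    - [0,0.006,0,0,0]
    - [0,0.012,0,0,0]
    - [0,0.018,0,0,0]
    - [0,0.024,0,0,0]
    - [0,0.03,0,0,0]
    - [0,0.036,0,0,0]
    - [0,0.04,0,0,0]
    - [0,0.041,0,0,0]

```text
clock: 4.25
tcp_pos: [0.5333, -0.1135, 0.1782]
orientation: [1.175, 1.236, -1.18]
contact_force: [-6.6, -0.6, 2.5]
grip_width: 0.0427
```

Request:
servo_tool:
  motion:
    - [0,0.002,0,0,0]
    - [0,0.003,0,0,0]
    - [0,0.004,0,0,0]

```text
clock: 4.55
tcp_pos: [0.5359, -0.1136, 0.1778]
orientation: [1.173, 1.239, -1.184]
contact_force: [-7.6, 0.0, 3.7]
grip_width: 0.0423
```

Request:
servo_tool:
  motion:
    - [0,0.001,0,0,0]
    - [0,0.002,0,0,0]
    - [0,0.003,0,0,0]

```text
clock: 4.85
tcp_pos: [0.5375, -0.1137, 0.1776]
orientation: [1.171, 1.241, -1.187]
contact_force: [-8.1, 0.2, 6.0]
grip_width: 0.0428
```

```bash
python3 -c "
from h import *
go(-.071,-.143,.179,-90)"
```

```text
t 4.85 now stop xy [-0.0723 -0.1431] z 0.1776 jaw -90.11 F [-8.1  0.5] 6.0 w 0.0428 -> shift [-0.0014  0.0013 -0.0001] turn -0.11
```

Request:
servo_tool:
  motion:
    - [-0.001,0.002,0,0,0]
    - [-0.001,0.004,0,0,0]
    - [-0.001,0.005,0,0,0]
    - [-0.001,0.006,0,0,0]

```text
clock: 5.25
tcp_pos: [0.5424, -0.1137, 0.1781]
orientation: [1.17, 1.244, -1.19]
contact_force: [-9.6, -1.0, 6.2]
grip_width: 0.0427
```

```bash
python3 -c "
from h import *
go(-.071,-.143,.179,-90); save('top','g.png',(200,120,360,240),5)"
```

```text
t 5.25 now stop xy [-0.0675 -0.1434] z 0.1781 jaw -90.14 F [-9.6 -0.6] 6.2 w 0.0427 -> shift [-0.0008 -0.0036 -0.0004] turn -0.14
```

View pics/g.png

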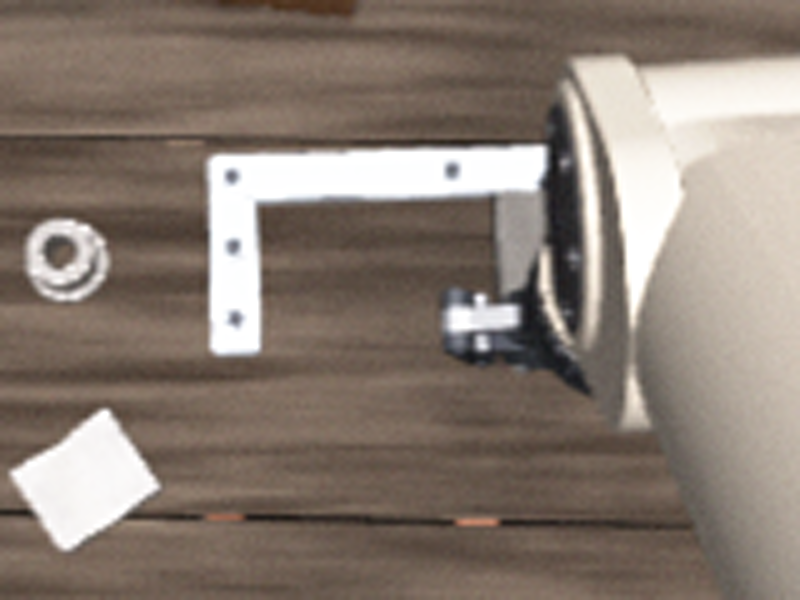

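The block's far edge at about (497,193) now appears to touch the bar face. I press on in small steps to confirm contact by force.

Request:
servo_tool:
  motion:
    - [-0.001,0.002,0,0,0]
    - [-0.001,0.004,0,0,0]
    - [-0.001,0.006,0,0,0]
    - [-0.001,0.006,0,0,0]

```text
clock: 5.7
tcp_pos: [0.5445, -0.1137, 0.1781]
orientation: [1.164, 1.252, -1.199]
contact_force: [-18.8, 0.5, 12.8]
grip_width: 0.0432
```

```bash
python3 -c "
from h import *
go(-.071,-.143,.179,-90); M=R.from_rotvec(get_obs()['orientation']).as_matrix(); print(M[:,0], Rs.T@(np.array(get_obs()['tcp_pos'])+.165*M[:,0])[:2]-Rs.T@T0)"
```

```text
t 5.7 now stop xy [-0.0654 -0.1435] z 0.1781 jaw -90.16 F [-18.8   1.4] 12.8 w 0.0432 -> shift [-0.0007 -0.0056 -0.0005] turn -0.16
[-3.03955352e-02  1.90138476e-04 -9.99537931e-01] [-0.07040861 -0.14320987]
```

Contact is confirmed: the force jumped to 19 N and the near face computes to -59 mm. Next I back off, lift, and go round to the right end.

Request:
servo_tool:
  motion:
    - [0,-0.01,0,0,0]
    - [0,-0.025,0,0,0]
    - [0,-0.03,0,0,0]
    - [-0.04,-0.03,0,0,0]
    - [-0.08,-0.03,0.02,0,0]
    - [-0.1,-0.03,0.05,0,0.5]
    - [-0.1,-0.02,0.08,0,0.5]
    - [-0.1,-0.01,0.08,0,0.5]

```text
clock: 6.5
tcp_pos: [0.5419, -0.1994, 0.2801]
orientation: [1.168, 1.242, -1.203]
contact_force: [-0.0, -0.7, -0.3]
grip_width: 0.0214
```

```bash
python3 -c "
from h import *
print(get_obs()['joints'].round(2))
go(-.038,-.225,.28,0); save('top','g2.png',(225,140,350,225),6.4)"
```

```text
[ 0.41  0.48 -0.22  1.88  0.15  0.82 -1.43]
t 6.5 now stop xy [-0.0719 -0.229 ] z 0.2801 jaw -90.55 F [-0.1 -0.7] -0.3 w 0.0214 -> shift [-0.0008  0.0339 -0.0043] turn -90.55
```

Request:
servo_tool:
  motion:
    - [0,0.005,0,-8.5,0.5]
    - [0,0.01,0,-17,0.5]
    - [0,0.015,0,-25.5,0.5]
    - [0,0.02,0,-34,0.5]
    - [0,0.025,0,-42.5,0.5]
    - [0,0.03,0,-51,0.5]
    - [0,0.034,-0.004,-59.5,0.5]
    - [0,0.034,-0.004,-68,0.5]

```text
clock: 7.35
tcp_pos: [0.5784, -0.1889, 0.2786]
orientation: [0.262, 1.577, -0.268]
contact_force: [-0.4, -0.0, 0.1]
grip_width: 0.0211
```

```bash
python3 -c "
from h import *
go(-.038,-.225,.19,0);print(R.from_rotvec(get_obs()['orientation']).as_matrix()[:,0])"
```

```text
t 7.35 now stop xy [-0.035  -0.2201] z 0.2786 jaw -21.87 F [-0.4 -0. ] 0.1 w 0.0211 -> shift [ 0.0886 -0.005   0.0009] turn -21.87
[-2.31154789e-02  5.11612728e-05 -9.99732800e-01]
```

Request:
servo_tool:
  motion:
    - [0.01,0,0,-8,0.5]
    - [0.02,0,0,-16,0.5]
    - [0.035,-0.003,0,-21.9,0.5]
    - [0.055,-0.004,0,-21.9,0.5]
    - [0.075,-0.004,0,-21.9,0.5]
    - [0.09,-0.004,0,-21.9,0.5]
    - [0.098,-0.004,0,-21.9,0.5]
    - [0.1,-0.004,0,-21.9,0.5]

```text
clock: 8.15
tcp_pos: [0.5747, -0.1919, 0.1778]
orientation: [-0.036, 1.594, 0.038]
contact_force: [-0.5, -0.6, 0.6]
grip_width: 0.0215
```

```bash
python3 -c "
from h import *
go(-.036,-.086,.177,0);print(R.from_rotvec(get_obs()['orientation']).as_matrix()[:,0])
save('scene','k.png',(200,160,360,280),5)"
```

```text
t 8.15 now stop xy [-0.0387 -0.223 ] z 0.1778 jaw 0.08 F [-0.5 -0.5] 0.6 w 0.0215 -> shift [0.001 0.137 0.003] turn 0.08
[-2.40070394e-02  7.95639298e-04 -9.99711473e-01]
```

View pics/k.png

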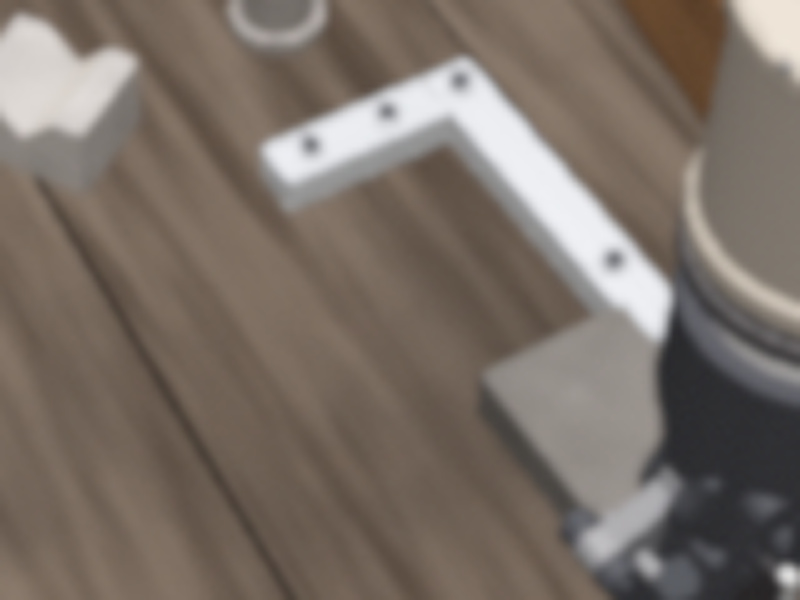

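The block's far side lies against the long bar, touching it near (620,310), and the fingers are off its right end. I push along +y.

Request:
servo_tool:
  motion:
    - [0,0.007,0.003,0,0.5]
    - [0,0.014,0.003,0,0.5]
    - [0,0.021,0.003,0,0.5]
    - [0,0.028,0.003,0,0.5]
    - [0,0.035,0.003,0,0.5]
    - [0,0.042,0.003,0,0.5]
    - [0,0.049,0.003,0,0.5]
    - [0,0.056,0.003,0,0.5]

```text
clock: 9.0
tcp_pos: [0.5754, -0.1374, 0.1788]
orientation: [-0.037, 1.593, 0.034]
contact_force: [-0.4, -6.0, 1.2]
grip_width: 0.0213
```

```bash
python3 -c "
from h import *
go(-.036,-.086,.177,0);print(R.from_rotvec(get_obs()['orientation']).as_matrix()[:,0])
save('top','l.png',(225,140,350,225),6.4)"
```

```text
t 9.0 now stop xy [-0.0356 -0.1686] z 0.1788 jaw -0.03 F [-0.7 -6. ] 1.2 w 0.0213 -> shift [ 0.0017  0.0826 -0.0004] turn -0.03
[-0.022646   -0.00237704 -0.99974072]
```

View pics/l.png

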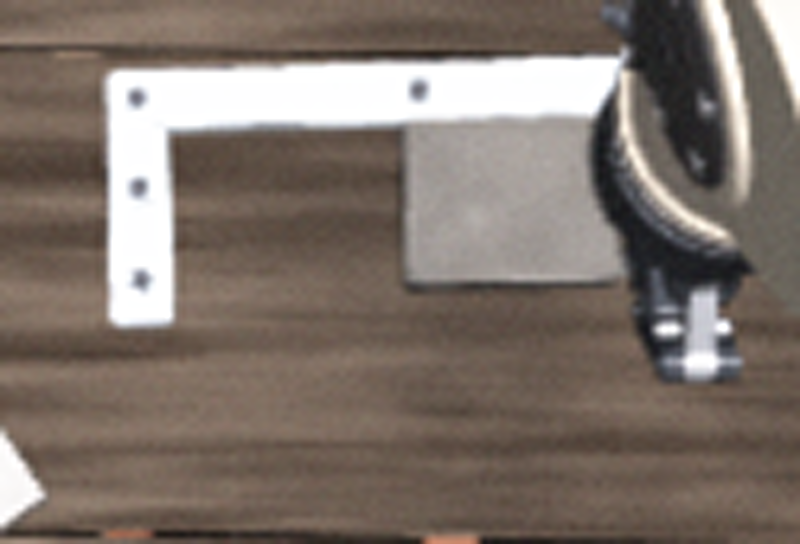

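The block is sliding flush along the long bar. Its left edge at 404 is about 82 mm from the short bar's face at 172, which agrees with the computed travel.

Request:
servo_tool:
  motion:
    - [0,0.007,0,0,0.5]
    - [0,0.014,0,0,0.5]
    - [0,0.021,0,0,0.5]
    - [0,0.028,0,0,0.5]
    - [0,0.035,0,0,0.5]
    - [0,0.042,0,0,0.5]
    - [0,0.049,0,0,0.5]
    - [0,0.056,0,0,0.5]

```text
clock: 9.85
tcp_pos: [0.5727, -0.0791, 0.1788]
orientation: [-0.037, 1.593, 0.036]
contact_force: [1.1, -4.7, 0.4]
grip_width: 0.0212
```

Request:
servo_tool:
  motion:
    - [0,0.006,0,0,0.5]
    - [0,0.012,0,0,0.5]
    - [0,0.017,0,0,0.5]
    - [0,0.021,0,0,0.5]
    - [0,0.024,0,0,0.5]
    - [0,0.025,0,0,0.5]

```text
clock: 10.45
tcp_pos: [0.5715, -0.0542, 0.1787]
orientation: [-0.037, 1.594, 0.036]
contact_force: [0.7, -7.2, 0.7]
grip_width: 0.0217
```

```bash
python3 -c "
from h import *
go(-.036,-.086,.177,0);M=R.from_rotvec(get_obs()['orientation']).as_matrix()
print(M[:,0], Rs.T@(np.array(get_obs()['tcp_pos'])+.165*M[:,0])[:2]-Rs.T@T0)"
```

```text
t 10.45 now stop xy [-0.0357 -0.0853] z 0.1787 jaw 0.06 F [ 0.4 -7.3] 0.7 w 0.0217 -> shift [ 0.0017 -0.0007 -0.0003] turn 0.06
[-0.02303281 -0.00141894 -0.9997337 ] [-0.03950317 -0.08533554]
```

Close to home. I press in small steps until the force rises.

Request:
servo_tool:
  motion:
    - [0,0.002,0,0,0.5]
    - [0,0.004,0,0,0.5]
    - [0,0.005,0,0,0.5]
    - [0,0.005,0,0,0.5]

```text
clock: 10.85
tcp_pos: [0.5715, -0.0532, 0.1788]
orientation: [-0.039, 1.594, 0.029]
contact_force: [-0.3, -13.8, 1.8]
grip_width: 0.0213
```

Request:
servo_tool:
  motion:
    - [0,0.002,0,0,0.5]
    - [0,0.004,0,0,0.5]
    - [0,0.005,0,0,0.5]
    - [0,0.005,0,0,0.5]

```text
clock: 11.25
tcp_pos: [0.5715, -0.0522, 0.1788]
orientation: [-0.041, 1.595, 0.022]
contact_force: [0.8, -14.0, 1.7]
grip_width: 0.0214
```

```bash
python3 -c "
from h import *
go(-.036,-.086,.177,0);M=R.from_rotvec(get_obs()['orientation']).as_matrix()
print(M[:,0], Rs.T@(np.array(get_obs()['tcp_pos'])+.165*M[:,0])[:2]-Rs.T@T0)
save('top','m.png',(225,140,350,225),6.4)"
```

```text
t 11.25 now stop xy [-0.0356 -0.0833] z 0.1788 jaw -0.31 F [  0.2 -14. ] 1.7 w 0.0214 -> shift [ 0.0019 -0.0027 -0.0003] turn -0.31
[-0.02373658 -0.01285357 -0.99963561] [-0.03961046 -0.08524964]
```

View pics/m.png

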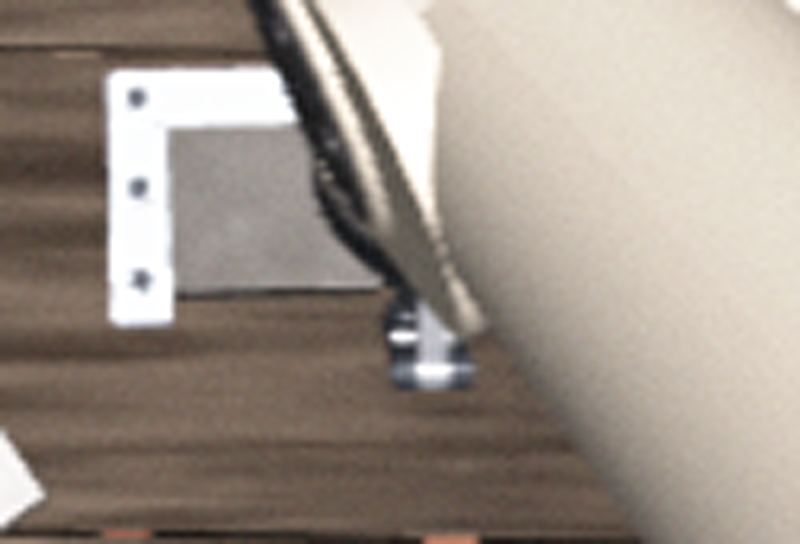

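The block is in the corner, and the tips stay stationary (-85.3 mm) while the force doubles. Next I back off, lift and look unobstructed.

Request:
servo_tool:
  motion:
    - [0,-0.01,0,0,0.5]
    - [0,-0.03,0,0,0.5]
    - [-0.04,-0.05,-0.01,0,0.5]
    - [-0.08,-0.09,-0.02,0,0.5]
    - [-0.1,-0.13,-0.02,0,0.5]
    - [-0.1,-0.17,-0.02,0,0.5]
    - [-0.1,-0.21,-0.02,0,0.5]
    - [-0.1,-0.23,-0.02,0,0.5]

```text
clock: 12.1
tcp_pos: [0.5628, -0.2851, 0.2822]
orientation: [-0.039, 1.593, 0.019]
contact_force: [-0.2, -0.3, 0.6]
grip_width: 0.0214
```

```bash
python3 -c "
from h import *
go(-.1,-.1,.28,-90); print(get_obs()['joints'].round(2)); save('top','n.png',(240,145,320,205),10)
a=cv2.imread('pics/full_a.png').astype(int);b=cv2.imread('pics/full_n.png').astype(int)
print('bystander region diff',np.abs(a-b)[150:260,140:235].max())"
```

```text
t 12.1 now stop xy [-0.055  -0.3156] z 0.2822 jaw -0.52 F [-0.2 -0.3] 0.6 w 0.0214 -> shift [ 0.0006  0.2152 -0.0469] turn 89.48
[ 0.77  0.61 -0.56  1.73  0.41  0.94  0.07]
bystander region diff 16
```

View pics/n.png

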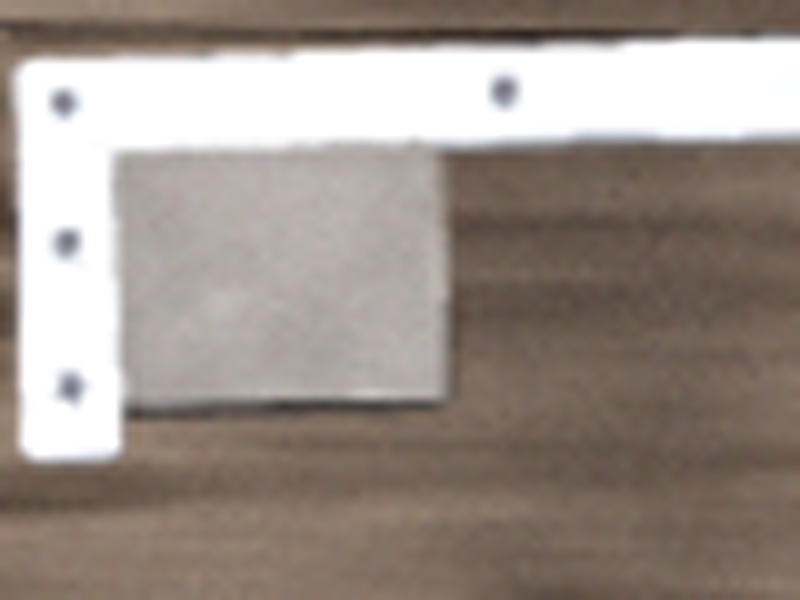

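No gap is visible along either bar. The block's top corners are at about (115,151), (443,146), (447,401) and (124,406), with the stop's inner corner at about (113,150). I do a numeric check against the stop and hand in if it agrees.

```bash
python3 - <<'E'
from h import *
B=px2w('top',crop2full([(117,151),(443,146),(447,401),(124,406)],(240,145),10),.024)
th,t,e=fit(B,[(.0375,-.03),(-.0375,-.03),(-.0375,.03),(.0375,.03)])
p=Rs.T@(t-T0); a=th-TH-np.pi/2; print(p.round(4),a.round(3),e.round(4))
if abs(p[0]+.03)<.003 and abs(p[1]+.0375)<.003 and abs(a)<.05: hand_in(); print('handed in')
E
```

```text
[-0.0308 -0.0382] -0.012 [0.0011 0.0014 0.0016 0.0018]
the job is handed in; nothing more can be done
handed in
```

The block is in the inner corner of the stop, and I handed the job in at about 12 s of the 54 s allowed. I slid it with the fingertips in two pushes and never lifted it:
- **First push:** open fingers on its near long side turned it square and pushed it against the long bar. The force rose to 19 N on contact.
- **Second push:** the fingers on its right end slid it along the long bar until it met the short bar. The force went from 7 to 14 N while the tips stayed put.

**Block position:** the last top picture, taken with the arm clear, put the block's centre at (-30.8, -38.2) mm in the stop's frame. Home is (-30, -37.5), and its length was 0.012 rad off the long bar. No gap showed on either side. The camera reading is good to about 2 mm against a 3 mm tolerance, so the force rise against each bar is the firmer evidence.

**Bystanders and arm:** the area with the tin, V-block and bush looked the same as in the first picture (differences at noise level). At hand-in the arm was well clear and touching nothing.

**Disagreements:** the block's sides measured about 3 mm short in the first picture, and the tool kept a tilt of about 0.02 rad from pressing on the long bar. Neither affected the result.

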